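# Raise the tray-slide barrier and push the baklava through

### The arm

A 6-joint arm with a two-finger parallel gripper is mounted at the origin on the work surface. World frame = base frame: x ahead of the robot, y to its left, z up, the work surface at z = 0. Lengths are in m, angles in rad, forces in N, time in s.
With the tool pointing down it reaches from about 0.275 to 0.825 m from the base axis. Payload 4.9 kg.
Tool frame: the origin (TCP) lies midway between the tips of the shut fingers; the grasp point (between the pads) lies 19 mm behind it (grip_point_offset is the distance from the TCP to the grasp point, in m); z points along the fingers, y is the line along which they close (so a half turn about z gives the same grasp; the last joint's range is limited). The gripper opens to 85 mm and grips with 20 to 120 N. Pads are 22 mm wide; open, the fingers measure 114 mm over their backs; the gripper's body (76 mm by 85 mm) begins 54 mm behind the grasp point. The pads swing forward as they close: fully open they stand 13 mm farther back than shut.
Start: joints at [-1.366, 0.326, -0.193, 1.052, 0, 1.437], TCP at [0.183, -0.519, 0.231] pointing down, gripper open.
Joint ranges: [-2.65, 2.65], [-0.97, 1.79], [-1.3, 1.35], [-1.93, 2.1], [-1.47, 1.37], [-3.14, 3.14]. Speed limits (rad/s): [2.57, 2.57, 3.14, 3.14, 3.14, 3.14].

### API

Orientations are given as a rotation vector (axis times angle).
In Python, from cell import * gives the robot as it stands. Calls block until the motion is done:
- movep(position, orientation): joint-space move of the TCP to a pose.
- move_l(position, velocity=0.15, rot=None, until_force=None): straight line of the TCP; rot=None keeps the orientation; velocity is the mean speed in m/s. With until_force (N) it stops when the force on the tool has changed by that much, and returns True; else False.
- set_joints(angles): joint-space move.
- let_go() and grab(newtons=None): open the fingers fully, or close them until they stop; newtons is the grip in N (None keeps the last).
- sleep(seconds).
- ik(position, orientation): joint angles nearest the present ones, or None.
- get_state(): the state.
- grab_frame(name): name is "scene" or "top"; returns a dict with "img" (480x640x3 uint8, red, green, blue), "fx", "fy", "cx", "cy" (pixels), "k1" (the pictures are not rectified: a ray, as slopes to the right and down, at radius r is drawn at 1 + k1 r^2 times it, then the intrinsics apply), "cam_to_world" (4x4, takes a point from camera to world coordinates). Camera axes: x right, y down, z forward; pixel columns grow to the right and rows downward; lengths in m; the calibration is good to about 2 mm. A picture is of the moment at which its call begins. There is no depth.
A pose or a line that the arm cannot do raises MotionError and nothing moves.
- sign_off(): hands the job in; it is judged then, once.
Trained networks look in the newest picture that a camera, given by its name, has taken for a name from the list of things; names that differ only in an ending like _2 or _b are one class to them, and where a whole thing is asked for, a point or a joint stands for the part that bears it (a point fixed in the world has none). Each returns a list of dicts, best first, with "score" (0 to 1); they miss things now and then, are a little off and sometimes report something else, mostly with a low value. They report only what shows in the picture. A call takes as long as a camera call. They do not tell look-alikes from the thing itself.
- spot_in(camera, name): "centre" ([column, row] in pixels, amid what is visible of it).
- silhouettes(camera, name): "mask" (480x640 bool, what is visible of it) and "centre" ([column, row] in pixels, amid what is visible of it).
- tip_of(camera, name): "centre" ([column, row] in pixels: a listed point, or the origin of a listed thing).
The state is a dict: "clock": time; "q": joint angles; "joint_velocities": joint speeds; "tau": joint torques, N m; "position": TCP position; "eef_rot": TCP orientation; "contact_force": force on the tool from outside, world axes, zero at the start; "wrist_torque": the same for the moment, N m; "finger_gap": opening from 0.0 (shut) to 1.0 (fully open); "grasp_force": force on a finger pad.
Only numpy, scipy, OpenCV 4.12 (cv2) and the standard library are available. Lean on these libraries where they do the work, as an engineer would, in place of code of your own. Each camera call takes 0.05 s, during which the arm holds its last target. There are 200 camera calls.

### The job

Open the brass barrier that crosses the tray slide: push its arm up until it tips over its balance point and stays raised by itself, without touching the brass counterweight behind the hinge. Then push the tray of purple baklava that waits in the slide along it, under the raised arm, fully home against the black end stop. Nothing needs gripping: do not lift or tip the tray, keep it in the slide, and leave the other things on the counter where they stand.

Things in the scene. Friction and masses are not known exactly. Their poses are not given: they have to be found in the camera images.
- slide: Fixed steel channel on the counter, 162 mm wide (x), 520 mm long (y = -245 to 275). Origin on the counter, midway between the rails, below the lowered arm. Deck 6 mm high; rails along y 30 mm high, inner faces at x = -73 and 73, outer at -81 and 81 mm. Black rubber end stop at the -y end, +y end open. White hinge bracket outside the far rail at x = 140 mm, 114 mm high. Yaw within 0.22 rad of 0.
- barrier (a joint): Barrier hinge (rad), axis along the slide's y through point pivot: 0 = arm level across the slide (on its stop), 1.62 = upright on its other stop. Growing lifts the free end and carries it away from the robot. Released below the balance point (0.8 to 1.1, varies) it falls shut; past it, it rises to the stop by itself. Lifting at the handle takes about 0.5 to 1 N.
- handle (a point): Centre of the black round crossbar at the arm's free end: 16 mm thick, 100 mm long, parallel to the slide's y; 95 mm above the counter when down, with free space beneath; 29 mm outside the near rail, on the robot's side. The arm is a brass tube 14 mm thick, 250 mm from pivot to handle; pickets hang to 68 mm below its axis, 77 to 204 mm from the pivot, and block the tray.
- pivot (a point): Middle of the barrier's hinge axis: in the slide's frame x = 140, y = 0, z = 95 mm. Seen from here the lowered arm points along the slide's -x, towards the robot.
- counterweight: Brass cylinder, 42 mm in diameter and 50 mm long along the slide's y, between the bracket's cheeks, on a crank of the arm behind and above the hinge (far from the robot). Origin at its centre. It must not be touched.
- tray: Loose aluminium tray, 140 mm (x) by 180 mm (y), wall 28 mm high and 4 mm thick, purple pastry to 34 mm. Origin: centre of its underside. 0.4 to 0.85 kg, slides on the deck between the rails, axes parallel to the slide's. Starts 115 to 155 mm from the arm on the slide's +y side and travels to -y. Home: -y wall on the end stop, centre at y = -132 mm in the slide's frame.
- tray_push_wall (a point): Middle of the outer face of the tray's +y wall, 18 mm above the tray's underside: the wall to push on.
- stop_face (a point): Centre of the end stop's face towards the tray, at deck height; in the slide's frame x = 0, y = -222, z = 6 mm.
- coffee_pot: Bystander: brass Arabic coffee pot, loose, 94 mm wide in the body, with handle and spout about 145 mm overall, 200 mm high. Origin under its base.
- small_pot: Bystander: the same brass pot, smaller, loose, 150 mm high. Origin under its base.
- cup_a: Bystander: small brass cup, loose, 56 mm across, 55 mm high. Origin under its base.
- cup_b: Bystander: small white cup, loose, 56 mm across, 55 mm high. Origin under its base.
- nut_jar: Bystander: green glass jar with a brass lid, loose, 70 mm across, 100 mm high. Origin under its base.
- cake_slice: Bystander: cake slice (spatula), loose, lying, 240 mm long. Origin under its middle.
- kraft_box: Bystander: kraft cardboard takeaway box, loose, 120 x 120 x 70 mm. Origin under its base.
Not all that is in view belongs to the job. Leave any red look-alike of the tray alone.

How it is judged:
By the outcome, as a careful person would: the job done as asked, in the order asked, and still so for the second after the job is handed in, with the robot touching nothing.
It also fails if it takes over 62 s, if anything falls off the work surface, if the arm or the gripper's body presses on something with over 40 N, if the wrist force passes 120 N, or if a joint passes its speed limit or range.

## Working session

There is one attempt and no reset: what is moved stays moved. The work goes in short steps, each a Python script; the robot and the scene stay as the last script left them, time stands still between calls to the robot, and variables do not carry over. Pictures are saved under pics/ and viewed, at most 10 in all, crops included, and the job is handed in when it is done.

```bash
mkdir -p pics
cat > h.py <<'E'
from cell import *
import numpy as np, cv2
def ray(f,px):
    d=np.array([(px[0]-f["cx"])/f["fx"],(px[1]-f["cy"])/f["fy"]]);u=d.copy()
    for _ in range(20): u=d/(1+f["k1"]*(u@u))
    T=np.array(f["cam_to_world"]);v=T[:3,:3]@np.r_[u,1];return T[:3,3],v/np.linalg.norm(v)
def atz(f,px,z):
    o,v=ray(f,px);return o+v*(z-o[2])/v[2]
def proj(f,P):
    T=np.array(f["cam_to_world"]);c=T[:3,:3].T@(np.array(P)-T[:3,3]);s=c[:2]/c[2]
    s=s*(1+f["k1"]*(s@s));return np.array([f["fx"]*s[0]+f["cx"],f["fy"]*s[1]+f["cy"]])
def save(f,n): cv2.imwrite("pics/"+n,f["img"][:,:,::-1])
E
python3 - <<'E'
from h import *
Z=dict(handle=.095,pivot=.095,tray_push_wall=.024,stop_face=.006,slide=0,tray=.006,counterweight=.12,coffee_pot=0,small_pot=0,cup_a=0,nut_jar=0,cake_slice=0,kraft_box=0)
for c in("scene","top"):
    f=grab_frame(c);save(f,c+".png");print(c,np.round(np.array(f["cam_to_world"])[:3,3],2))
    for n,z in Z.items():
        for r in tip_of(c,n)[:3]: print(n,round(r["score"],2),np.round(r["centre"]),np.round(atz(f,r["centre"],z),3))
E
```

```text
scene [ 1.09 -0.28  0.95]
handle 0.8 [253. 287.] [ 0.494 -0.152  0.095]
pivot 0.66 [284. 386.] [ 0.731 -0.191  0.095]
pivot 0.44 [323. 328.] [ 0.656 -0.066  0.095]
tray_push_wall 0.93 [144. 218.] [ 0.088 -0.316  0.024]
tray_push_wall 0.9 [355. 314.] [0.625 0.033 0.024]
tray_push_wall 0.47 [184. 289.] [ 0.368 -0.289  0.024]
stop_face 0.61 [173. 374.] [ 0.556 -0.38   0.006]
slide 0.75 [402. 222.] [ 0.427  0.302 -0.   ]
slide 0.7 [273. 347.] [ 0.597 -0.161  0.   ]
tray 0.97 [160. 241.] [ 0.175 -0.3    0.006]
tray 0.64 [323. 328.] [ 0.611 -0.044  0.006]
counterweight 0.81 [290. 395.] [ 0.762 -0.19   0.12 ]
coffee_pot 0.65 [486. 288.] [ 0.705  0.356 -0.   ]
coffee_pot 0.62 [397. 226.] [0.433 0.279 0.   ]
small_pot 0.74 [148. 315.] [ 0.381 -0.389  0.   ]
small_pot 0.46 [252. 286.] [ 0.422 -0.137  0.   ]
cup_a 0.92 [185. 291.] [ 0.358 -0.289  0.   ]
cup_a 0.89 [332. 233.] [ 0.369  0.116 -0.   ]
nut_jar 0.93 [355. 215.] [0.341 0.203 0.   ]
cake_slice 0.67 [400. 225.] [0.434 0.287 0.   ]
cake_slice 0.18 [185. 291.] [ 0.357 -0.29   0.   ]
kraft_box 0.98 [466. 232.] [ 0.541  0.428 -0.   ]
top [
[... 307 characters left out ...]
2 [306. 182.] [0.622 0.051 0.024]
tray_push_wall 0.6 [449. 400.] [ 0.086 -0.314  0.024]
stop_face 0.61 [474. 210.] [ 0.561 -0.382  0.006]
slide 0.75 [390. 196.] [ 0.594 -0.167  0.   ]
tray 0.95 [442. 364.] [ 0.171 -0.303  0.006]
tray 0.68 [342. 184.] [ 0.622 -0.043  0.006]
counterweight 0.86 [410. 115.] [ 0.768 -0.192  0.12 ]
coffee_pot 0.94 [188. 147.] [0.712 0.362 0.   ]
small_pot 0.82 [473. 278.] [ 0.386 -0.383  0.   ]
small_pot 0.21 [190. 148.] [0.708 0.356 0.   ]
cup_a 0.78 [278. 281.] [0.367 0.117 0.   ]
cup_a 0.63 [437. 290.] [ 0.356 -0.291  0.   ]
nut_jar 0.8 [244. 289.] [0.347 0.204 0.   ]
cake_slice 0.76 [212. 253.] [0.435 0.288 0.   ]
kraft_box 0.74 [160. 210.] [0.545 0.427 0.   ]
```

View pics/scene.png

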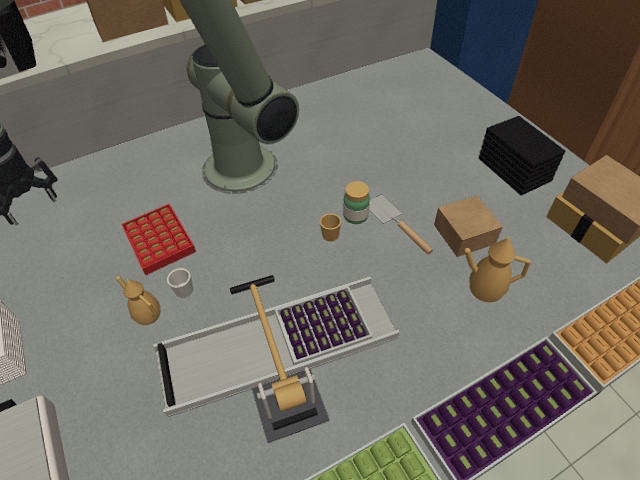

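View pics/top.png

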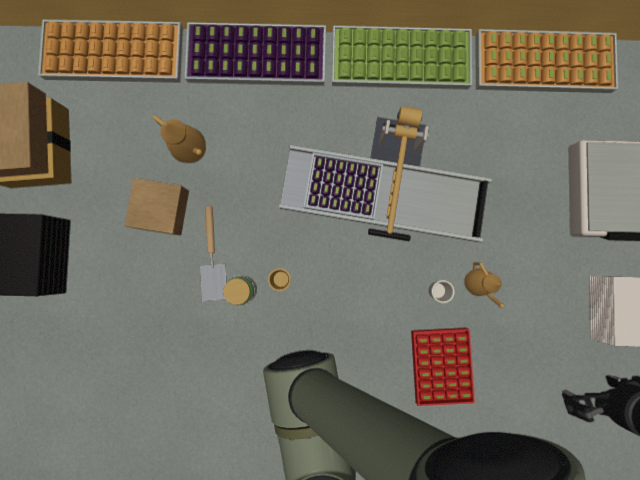

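Run:
```python
import cv2
a=cv2.imread('pics/top.png');cv2.imwrite('pics/crop.png',cv2.resize(a[90:440,260:520],None,fx=1.7,fy=1.7,interpolation=3))
```

```text
(no output)
```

View pics/crop.png

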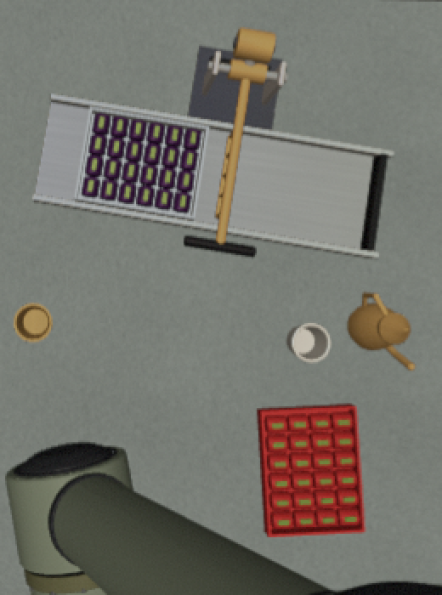

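Target: the purple tray in the slide at top (343,187). The red tray at (442,365) is the look-alike, and the purple slab at (255,50) is outside the slide, so both stay put. The crop shows the handle at top (389,235), the pivot at (405,131), and the slide's +y end at (286,178). I'll fit the slide frame, then check reachability.

```bash
cat >> h.py <<'E'
from scipy.spatial.transform import Rotation as R
def S(o,yaw,p): return np.r_[o,0]+R.from_euler('z',yaw).apply(p)
def rot(yaw,a,roll=0):  # tool z = forward*cos a - up*sin a ; roll=0: tool y along slide y
    z=np.array([np.cos(a),0,-np.sin(a)]);y=np.array([0,1.,0])
    M=np.c_[np.cross(y,z),y,z];return (R.from_euler('z',yaw)*R.from_matrix(M)*R.from_euler('z',roll)).as_rotvec()
E
cat > plan.py <<'E'
from h import *
f=grab_frame("top")
c=[((291,147),(81,275)),((281,208),(-81,275)),((490,180),(81,-245)),((480,240),(-81,-245))]
L=[(np.array(b)/1e3,atz(f,a,.03)[:2]) for a,b in c]
L+=[(np.array([-.11,0]),np.array([.491,-.150])),(np.array([.14,0]),np.array([.734,-.186])),(np.array([0,-.222]),np.array([.5585,-.381])),(np.array([0,0.]),np.array([.5955,-.164]))]
A=np.array([l[0] for l in L]);B=np.array([l[1] for l in L]);a0=A.mean(0);b0=B.mean(0)
H=(A-a0).T@(B-b0);yaw=np.arctan2(H[0,1]-H[1,0],H[0,0]+H[1,1]);Rm=R.from_euler('z',yaw).as_matrix()[:2,:2]
o=b0-Rm@a0;print("o,yaw",o,yaw,"res mm",np.round((B-A@Rm.T-o)*1e3,1).tolist())
np.save("slide.npy",[*o,yaw])
for p in([.622,.051],[.625,.033],[.622,-.043],[.611,-.044]): print(np.round(Rm.T@(np.array(p)-o),3))
def tcp(th,a,gap=.02,e=.025):
    return np.array([.14-.25*np.cos(th),0,.095+.25*np.sin(th)])-gap*np.array([np.sin(a),0,np.cos(a)])+e*np.array([np.cos(a),0,-np.sin(a)])
if __name__=="__main__":
  for roll in(0,np.pi,np.pi/2,-np.pi/2):
    print("roll",roll)
    for a in(.4,.6,.8,1.0,1.2):
      d=np.array([np.cos(a),0,-np.sin(a)])
      ps=[tcp(0,a,.036)-.1*d,tcp(0,a,.036),tcp(.6,a),tcp(1.3,a)]
      ps+=[np.array([-.01,.25,.16]),np.array([-.01,.25,.016]),np.array([-.01,-.03,.016])]
      print(a,[None if q is None else np.round(q,1).tolist() for q in(ik(S(o,yaw,p),rot(yaw,a,roll)) for p in ps)] if roll in(0,np.pi) and a<.5 else [ik(S(o,yaw,p),rot(yaw,a,roll)) is not None for p in ps])
E
python3 plan.py
```

```text
o,yaw [ 0.59439335 -0.16478337] -0.14436179286682002 res mm [[-4.5, -4.5], [-1.1, -6.9], [-2.6, 3.3], [4.6, 5.9], [5.5, -1.0], [1.1, -1.1], [-4.0, 3.5], [1.1, 0.8]]
[-0.004  0.218]
[0.002 0.2  ]
[0.01  0.124]
[-0.001  0.122]
roll 0
0.4 [None, None, None, [-0.5, 0.2, -1.0, -0.7, 0.3, -0.1], [0.1, 0.6, -1.2, -1.4, -0.3, 0.1], [0.1, 1.1, -1.2, -1.9, -0.3, 0.1], None]
0.6 [False, False, True, True, True, True, True]
0.8 [False, False, True, True, True, True, True]
1.0 [True, True, True, True, True, True, True]
1.2 [True, True, True, True, True, True, True]
roll 3.141592653589793
0.4 [None, None, None, [-0.5, 0.2, -1.0, -0.7, 0.3, 3.0], [0.1, 0.6, -1.2, -1.4, -0.3, -3.0], [0.1, 1.1, -1.2, -1.9, -0.3, -3.0], None]
0.6 [False, False, True, True, True, True, True]
0.8 [False, False, True, True, True, True, True]
1.0 [True, True, True, True, True, True, True]
1.2 [True, True, True, True, True, True, True]
roll 1.5707963267948966
0.4 [False, False, False, True, True, True, False]
0.6 [False, False, True, True, True, True, True]
0.8 [False, False, True, True, True, True, True]
1.0 [True, True, True, True, True, True, True]
1.2 [True, True, True, True, True, True, True]
roll -1.5707963267948966
0.4 [False, False, False, True, True, True, False]
0.6 [False, False, True, True, True, True, True]
0.8 [False, False, True, True, True, True, True]
1.0 [True, True, True, True, True, True, True]
1.2 [True, True, True, True, True, True, True]
```

```bash
cat > lift.py <<'E'
from plan import *
a=.97;d=np.array([np.cos(a),0,-np.sin(a)]);r=rot(yaw,a,0)
q0=np.array(get_state()["q"])
qs=[ik(S(o,yaw,tcp(0,a,.036,.03)-.12*d),x) for x in(r,rot(yaw,a,np.pi))]
k=min((i for i in(0,1) if qs[i] is not None),key=lambda i:np.abs(np.array(qs[i])-q0).max()); r=rot(yaw,a,k*np.pi)
print(np.round(qs[k],2))
grab(20)
movep(S(o,yaw,np.array([-.2,0,.25])),r)
move_l(S(o,yaw,tcp(0,a,.036,.03)-.12*d),.2)
print(move_l(S(o,yaw,tcp(0,a,.036,.03)),.1,until_force=6))
s=get_state();print(s["clock"],s["contact_force"])
save(grab_frame("scene"),"under.png")
E
python3 lift.py
```

```text
o,yaw [ 0.59439335 -0.16478337] -0.14436179286682002 res mm [[-4.5, -4.5], [-1.1, -6.9], [-2.6, 3.3], [4.6, 5.9], [5.5, -1.0], [1.1, -1.1], [-4.0, 3.5], [1.1, 0.8]]
[-0.004  0.218]
[0.002 0.2  ]
[0.01  0.124]
[-0.001  0.122]
[-0.73 -0.13 -1.18  0.    0.32  2.64]
False
5.875 [-0.49274275 -0.19181839  1.67604783]
```

View pics/under.png

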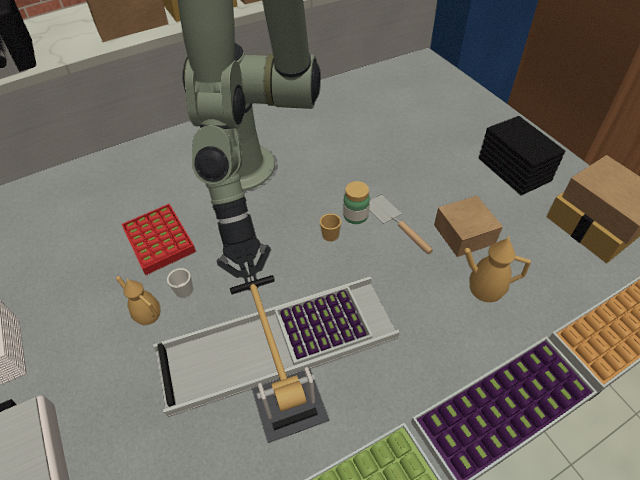

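The fingers are behind and below the crossbar at (252,284), with nothing else near them. Lifting along the arc now.

```bash
cat > arc.py <<'E'
from plan import *
a=.97;d=np.array([np.cos(a),0,-np.sin(a)])
for th in(0,.25,.5,.75,1.0,1.2,1.3):
    hit=move_l(S(o,yaw,tcp(th,a,.017,.03)),.12,until_force=20)
    s=get_state();print(th,hit,round(s["clock"],1),np.round(s["contact_force"],1))
    if hit: break
sleep(.5);save(grab_frame("scene"),"up.png")
E
python3 arc.py
```

```text
o,yaw [ 0.59439335 -0.16478337] -0.14436179286682002 res mm [[-4.5, -4.5], [-1.1, -6.9], [-2.6, 3.3], [4.6, 5.9], [5.5, -1.0], [1.1, -1.1], [-4.0, 3.5], [1.1, 0.8]]
[-0.004  0.218]
[0.002 0.2  ]
[0.01  0.124]
[-0.001  0.122]
0 False 6.3 [-2.2  0.5 -0.3]
0.25 False 7.0 [ 0.2  0.4 -0.3]
0.5 False 7.6 [-0.1  0.2 -1.1]
0.75 False 8.3 [-0.3 -0.7  0.8]
1.0 False 8.9 [-0.6 -0.9 -0.2]
1.2 False 9.5 [0.3 0.4 0. ]
1.3 False 9.9 [-1.4  0.6  1. ]
```

View pics/up.png

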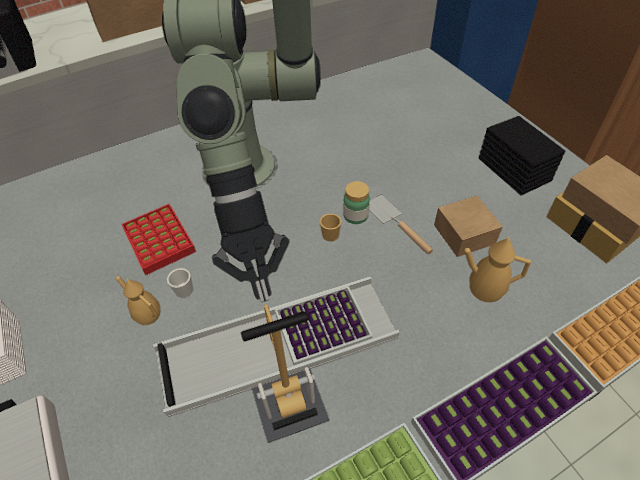

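```bash
cat > push.py <<'E'
from plan import *
g=grab_frame("scene")
for th in(1.0,1.3,1.62): print(th,proj(g,S(o,yaw,np.array([.14-.25*np.cos(th),0,.095+.25*np.sin(th)]))))
print([np.round(r["centre"]) for r in tip_of("scene","handle")[:1]])
s=get_state();p=np.array(s["position"])
move_l(p+S(np.zeros(2),yaw,np.array([-.12,0,.03])),.25)
a=1.2;P=np.array([-.005,.25,.15]);q0=np.array(s["q"])
r=min((rot(yaw,a,k) for k in(np.pi/2,-np.pi/2)),key=lambda r:abs(ik(S(o,yaw,P),r)[5]-q0[5]))
P1=S(o,yaw,np.array([-.15,.25,.25]));
movep(P1,r); move_l(S(o,yaw,P),.25)
P[2]=.02; print(move_l(S(o,yaw,P),.12,until_force=8))
s=get_state();print(s["clock"],s["position"],s["contact_force"],np.round(s["q"],2))
f=grab_frame("scene");save(f,"pre.png")
E
python3 push.py | tail -n +6
```

```text
1.0 [253.64111247 265.95786317]
1.3 [262.13272206 286.73592302]
1.62 [275.92746765 325.29528214]
[array([274., 327.])]
False
14.4 [0.62614976 0.0834574  0.02093716] [-1.00763431  0.06699058  0.37278355] [ 0.05  0.52 -0.64  0.05 -0.07  1.75]
```

View pics/pre.png

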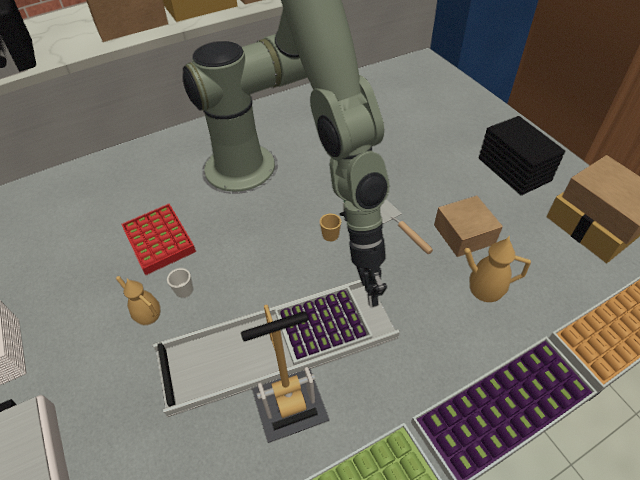

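The barrier stands on its upper stop: the handle was found at (274,327) and 1.62 rad predicts (276,325). The tool is in the channel behind the tray at (376,302). Pushing.

```bash
cat > go.py <<'E'
from plan import *
for y,v,F in((.12,.08,15),(0,.08,15),(-.015,.05,15),(-.055,.02,14)):
    hit=move_l(S(o,yaw,np.array([-.005,y,.02])),v,until_force=F)
    s=get_state();print(y,hit,round(s["clock"],1),np.round(s["contact_force"],1),np.round(R.from_euler('z',-yaw).apply(np.array(s["position"])-np.r_[o,0]),4))
    if hit: break
f=grab_frame("scene");save(f,"home.png")
E
python3 go.py | tail -n +6
```

```text
0.12 False 16.3 [-0.6  2.1  0.4] [-0.005   0.1199  0.02  ]
0 False 17.9 [-0.3  2.2  0.9] [-0.005  -0.0001  0.02  ]
-0.015 False 18.4 [-0.9  0.9 -0. ] [-0.0049 -0.0158  0.02  ]
-0.055 True 19.5 [ 0.3  1.1 -0.1] [-0.0053 -0.0309  0.0197]
```

View pics/home.png

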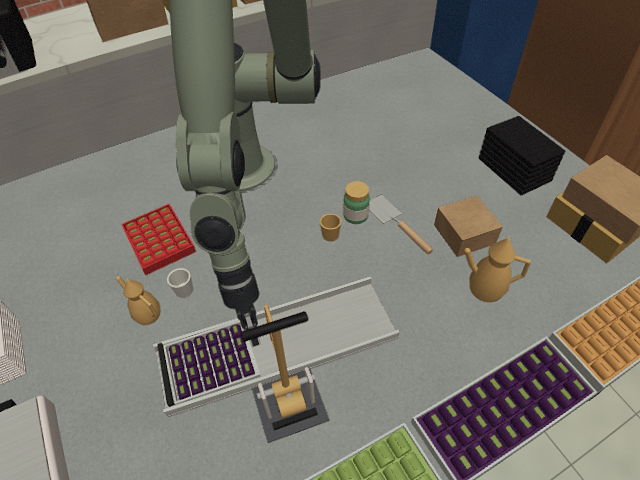

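```bash
cat > fin.py <<'E'
from plan import *
hit=move_l(S(o,yaw,np.array([-.005,-.05,.02])),.015,until_force=12)
s=get_state();print(hit,np.round(s["contact_force"],1),np.round(R.from_euler('z',-yaw).apply(np.array(s["position"])-np.r_[o,0]),4))
move_l(S(o,yaw,np.array([-.005,-.005,.02])),.05)
move_l(S(o,yaw,np.array([-.07,-.005,.19])),.15)
move_l(S(o,yaw,np.array([-.25,-.0,.27])),.2)
sleep(.5)
for c in("top","scene"):
    f=grab_frame(c)
    for n,z in(("tray_push_wall",.024),("tray",.006),("handle",.345)):
        for x in tip_of(c,n)[:2]: print(c,n,round(x["score"],2),np.round(x["centre"]),np.round(R.from_euler('z',-yaw).apply(atz(f,x["centre"],z)-np.r_[o,0]),3))
    if c=="top": save(f,"end.png")
print(get_state()["clock"])
E
python3 fin.py | tail -n +6
```

```text
True [ 0.3  0.6 -0.4] [-0.0062 -0.0309  0.0188]
top tray_push_wall 0.83 [406. 199.] [-0.005 -0.042  0.024]
top tray 0.88 [439. 365.] [-0.404 -0.19   0.006]
top tray 0.59 [439. 203.] [ 0.003 -0.129  0.006]
top handle 0.96 [436.  83.] [ 0.156 -0.004  0.345]
top handle 0.53 [280. 281.] [-0.247  0.216  0.345]
scene tray_push_wall 0.82 [254. 348.] [ 0.003 -0.038  0.024]
scene tray_push_wall 0.61 [145. 222.] [-0.464 -0.22   0.024]
scene tray 0.87 [158. 241.] [-0.399 -0.198  0.006]
scene tray 0.8 [213. 364.] [ 0.001 -0.132  0.006]
scene handle 0.66 [274. 330.] [ 0.159 -0.005  0.345]
scene handle 0.64 [285. 388.] [ 0.249 -0.017  0.345]
24.1667
```

View pics/end.png

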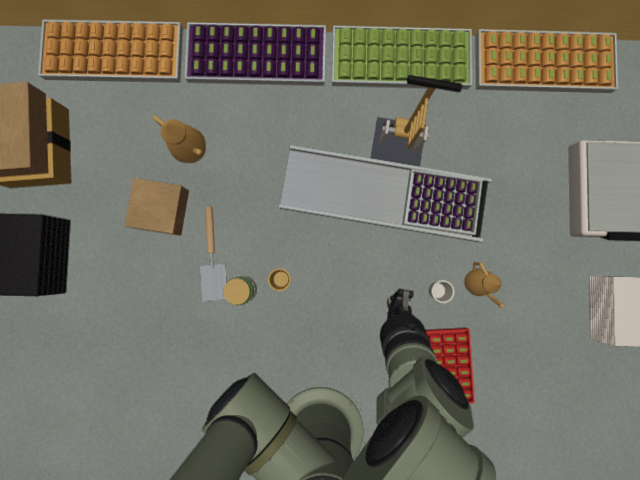

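The tray is against the stop, spanning (407–480, 203), and the arm is upright with its handle at (436,83). The bystanders haven't moved and the robot is clear.

```bash
python3 -c "
from cell import *
print(sign_off())"
```

```text
the job is handed in; nothing more can be done
None
```

The barrier stands upright on its stop, the purple tray is home against the end stop, the last picture shows the other things where they stood, and the job was handed in at about 24 s.

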